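# Balance the wall rail on its one-post rest

## Robot

A 6-joint arm with a two-finger parallel gripper is mounted at the origin on the work surface. World frame = base frame: x ahead of the robot, y to its left, z up, the work surface at z = 0. Lengths are in m, angles in rad, forces in N, time in s.
With the tool pointing down it reaches from about 0.275 to 0.825 m from the base axis. Payload 4.9 kg.
Tool frame: the origin (TCP) lies midway between the tips of the shut fingers; the grasp point (between the pads) lies bot.tcp_to_grasp behind it (bot.tcp_to_grasp is the distance from the TCP to the grasp point, in m); z points along the fingers, x is the direction in which the jaws open and shut, and the axes are right-handed (so a half turn about z gives the same grasp; the last joint's range is limited). The gripper opens to 85 mm and grips with 20 to 120 N. Pads are 22 mm wide; open, the fingers measure 114 mm over their backs; the gripper's body (76 mm by 85 mm) begins 54 mm behind the grasp point. The pads swing forward as they close: fully open they stand 13 mm farther back than shut.
Start: joints at [1.094, 0.326, -0.193, 1.052, 0, 1.437], TCP at [0.185, 0.518, 0.231] pointing down, gripper open.
Joint ranges: [-2.65, 2.65], [-0.97, 1.79], [-1.3, 1.35], [-1.93, 2.1], [-1.47, 1.37], [-3.14, 3.14]. Speed limits (rad/s): [2.57, 2.57, 3.14, 3.14, 3.14, 3.14].

## Interface

Orientations are given as [roll, pitch, yaw] about the fixed x, y, z axes, in that order (R = Rz(yaw) Ry(pitch) Rx(roll)).
In Python, from workcell import readout, read_camera, camera_model, bot gives the robot as it stands.
- The arm moves only by the shell command python3 -m crank 'ROWS'. ROWS is a JSON object of lists of equal length, an entry for each row: "linear": the shift along the tool's x, y, z in m, a list of three; "twist": the turn about the tool's z in degrees; "gripper": the finger opening in m, from 0 to 0.0854. In form: {"linear": [[tx, ty, tz], ...], "twist": [twist, ...], "gripper": [gripper, ...]}. A call has 1 to 20 rows; each row shifts and turns the pose as measured when the row begins, along the tool's axes as they then stand; what a row does not reach is not made up. A row lasts 1/8 s, in which the tool goes at most 62.5 mm and 10.7 degrees, less where a joint would pass 70% of its speed; a pose out of reach is approached as far as the arm can. A call is refused whole if a number of a shift passes 0.0625 or a number of a turn 10.7, either way. A call with a gripper value outside its range is refused whole. The fingers move at their own pace and stop on an object; the grip force is fixed at half the most. Time passes only in rows, so rows that do not move let the fingers close. It gives the time, the measured TCP pose, the force and the opening at its end, in the units of the state.
- readout.get_state(): the state, without advancing time (a new reading comes with each control period).
- read_camera(name): name is "side" or "top"; returns (picture, depth): 400x640x3 uint8, red, green, blue; 400x640 float32, m along the optical axis (not along the pixel's ray), 0 where there is no reading.
- camera_model(name): a dict with "fx", "fy", "cx", "cy" (pixels), "k1" (the pictures are not rectified: a ray, as slopes to the right and down, at radius r is drawn at 1 + k1 r^2 times it, then the intrinsics apply), "R" (3x3) and "t" (3): a world point X has camera coordinates R X + t. Camera axes: x right, y down, z forward; pixel columns grow to the right and rows downward; lengths in m; the calibration is good to about 2 mm. A picture is of the moment at which its call begins. camera_model takes no time and is no camera call.
- bot.sign_off(): hands the job in, once; it reports no verdict.
The state is a dict: "time_s": time; "qpos": joint angles; "dq": joint speeds; "effort": joint torques, N m; "tool_pos": TCP position; "ee_rot": TCP orientation; "ft_force": force on the tool from outside, world axes, zero at the start; "torque": the same for the moment, N m; "gripper_width": finger opening in m.
Only numpy, scipy, OpenCV 4.12 (cv2) and the standard library are available. Lean on these libraries where they do the work, as an engineer would, in place of code of your own. Each camera call takes 0.05 s, during which the arm holds its last target. There are 200 camera calls.

## Task

The rail's two wall plates must dry clear of the counter. Find where the rail balances by lifting it gently, just off the counter, at trial points, never letting it tip steeply or knocking it hard against anything; then lift it level and lay it on the one-post rest so that it stays there by itself, level and balanced, both plates clear of the counter. Leave the other things on the counter where they are.

Things in the scene. Friction and masses are not known exactly. Their poses are not given: they have to be found in the camera images.
- rail_mid (a point): Centre of the loose metal rail's tube, half-way along and up (25 mm over the counter at the start); y along the rail, x across, z up. Aluminium tube 32 mm wide, 20 mm high, 344 mm long. Weight 0.5 to 0.7 kg, mostly an unseen steel core fixed somewhere inside: it balances up to 80 mm to either side of this point along y. Gripped elsewhere it turns in the grip or loads the wrist, heavy side down.
- rail_end (a point): Middle of the outer face of the rail's wall plate on its +y end, 180 mm from rail_mid, same axes. Each end of the tube has such an upright steel plate, 50 x 50 mm and 8 mm thick; the rail stands on the plates' lower edges, so the tube's underside is 15 mm above the counter at the start.
- rest_top (a point): Centre of the top of the rest: a fixed, rigid steel post with a square rubber pad 22 x 22 mm, its top 52 mm above the counter; z up. Post 18 x 18 mm, base plate 70 x 70 x 10 mm. A rail laid on it stays level only if its balance point is over the pad (within about 10 mm of its centre).
- soap: Bystander: bar of soap, 55 x 85 x 24 mm, lying on the counter; origin at the centre of its underside.
- brush: Bystander: nail brush, 40 x 90 x 24 mm, lying on the counter; origin at the centre of its underside.
- tumbler: Bystander: ceramic tumbler, 72 mm across, 95 mm high; origin at the centre of its underside.
- lotion: Bystander: grey bottle, 58 mm across, 120 mm high; origin at the centre of its underside.
- jar: Bystander: glass jar with steel cap, 70 mm across, 75 mm high; origin at the centre of its underside.
Not all that is in view belongs to the job. What is shaped like the part that bears rest_top but yellow is not meant.

How it is judged:
By the outcome, as a careful person would: the job done as asked, in the order asked, and still so for the second after the job is handed in, with the robot touching nothing.
It also fails if it takes over 67 s, if anything falls off the work surface, if the arm or the gripper's body presses on something with over 40 N, if the wrist force passes 120 N, or if a joint passes its speed limit or range.

## Working session

There is one attempt and no reset: what is moved stays moved. The work goes in short steps, Python scripts to look and compute and a shell command to move; the robot and the scene stay as the last step left them, time stands still between calls to the robot, and variables do not carry over. Pictures are saved under pics/ and viewed, about 8 in all and at most 12, crops included, and the job is handed in when it is done.

```bash
ls; mkdir -p pics; python3 - <<'E'
from workcell import readout, read_camera, camera_model, bot
import cv2,numpy as np
print(readout.get_state(), bot.tcp_to_grasp)
for n in("top","side"):
    p,d=read_camera(n); cv2.imwrite(f"pics/{n}0.png",p[:,:,::-1]); np.savez(f"pics/{n}0.npz",p=p,d=d)
    print(n,camera_model(n))
E
```

```text
pics
{'time_s': 0.0, 'qpos': array([ 1.09378412e+00,  3.26921263e-01, -1.93598045e-01,  1.05201353e+00,
        8.00876359e-06,  1.43660236e+00]), 'dq': array([-0.00075443, -0.0004761 ,  0.00092248,  0.00105299, -0.00070995,
       -0.00012806]), 'effort': array([-1.09131943e-03, -4.43400264e+01,  2.62439775e+01,  1.55171641e-02,
       -1.98307616e-04,  8.82106377e-06]), 'tool_pos': array([0.18458744, 0.51747015, 0.23050879]), 'ee_rot': array([-3.14135239e+00,  1.71982487e-03,  1.22797829e+00]), 'ft_force': array([ 0.80630708, -1.0019472 , -0.80339844]), 'torque': array([0.06754897, 0.00375633, 0.00026024]), 'gripper_width': 0.08538236537863388} 0.0187
top {'fx': 454.05817387062586, 'fy': 454.05817387062586, 'cx': 323.6769886030541, 'cy': 204.35455780993345, 'k1': -0.05851186453267797, 'R': array([[-0.01394738, -0.99967922,  0.02114084],
       [-0.98760528,  0.01046703, -0.15660862],
       [ 0.1563371 , -0.02306309, -0.98743446]]), 't': array([-0.00708928,  0.57903592,  1.43951327])}
side {'fx': 391.79200390460664, 'fy': 391.79200390460664, 'cx': 315.6953633506371, 'cy': 201.28826741969942, 'k1': -0.024175857980698177, 'R': array([[ 0.79997092, -0.59999114, -0.00756106],
       [-0.42115091, -0.55245758, -0.71932088],
       [ 0.42740899,  0.57862013, -0.69463681]]), 't': array([-0.46510432,  0.27928981,  0.89784659])}
```

View pics/top0.png

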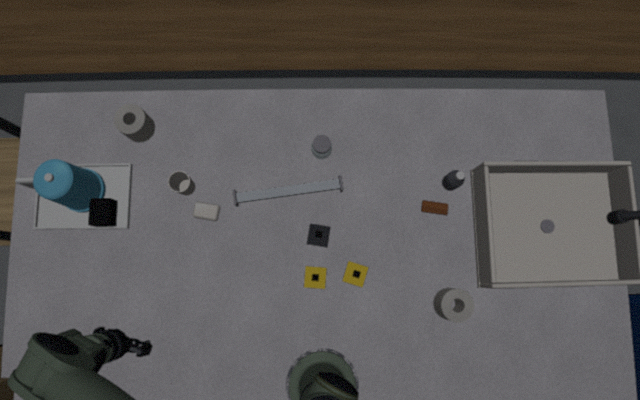

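View pics/side0.png

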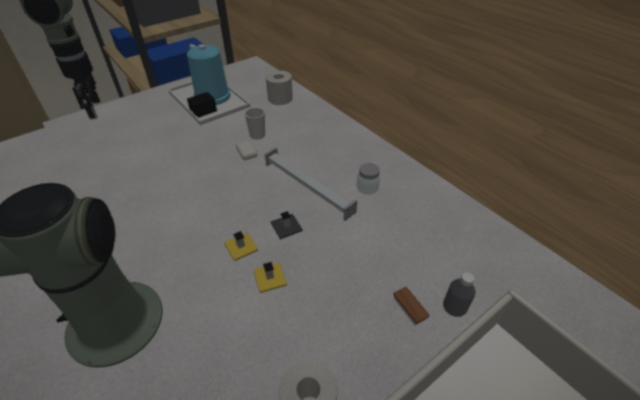

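Top view: the rail runs from (235,198) to (341,184), the grey rest is at (318,235), and the yellow decoys are at (315,277) and (355,274). The jar (321,147), tumbler (180,184) and soap (206,211) are nearby. I'll zoom in and check.

```bash
cat > h.py <<'E'
import cv2,numpy as np
from workcell import readout, read_camera, camera_model, bot
def ray(n,uv):
    m=camera_model(n);K=np.array([[m['fx'],0,m['cx']],[0,m['fy'],m['cy']],[0,0,1]])
    q=cv2.undistortPoints(np.array(uv,float).reshape(-1,1,2),K,np.array([m['k1'],0,0,0,0.]),
      criteria=(3,50,1e-9)).reshape(-1,2) if 0 else cv2.undistortPoints(np.array(uv,float).reshape(-1,1,2),K,np.array([m['k1'],0,0,0,0.])).reshape(-1,2)
    R=np.array(m['R']);t=np.array(m['t'])
    return -R.T@t,(np.c_[q,np.ones(len(q))]@R)
def onplane(n,uv,z):
    o,d=ray(n,uv);return o+d*((z-o[2])/d[:,2:])
def proj(n,X):
    m=camera_model(n);K=np.array([[m['fx'],0,m['cx']],[0,m['fy'],m['cy']],[0,0,1]])
    return cv2.projectPoints(np.array(X,float).reshape(-1,1,3),cv2.Rodrigues(np.array(m['R']))[0],np.array(m['t']),K,np.array([m['k1'],0,0,0,0.]))[0].reshape(-1,2)
E
python3 - <<'E'
import cv2,numpy as np
a=cv2.imread('pics/top0.png')[130:260,220:360];b=cv2.imread('pics/side0.png')[140:245,255:390]
s=[cv2.resize(x,None,fx=5.6,fy=5.6,interpolation=cv2.INTER_CUBIC)[:,:780] for x in(a,b)]
cv2.imwrite('pics/a.png',s[0][:600] if s[0].shape[0]<=728 else s[0]);cv2.imwrite('pics/b.png',s[1])
E
python3 - <<'E'
import cv2
a=cv2.imread('pics/top0.png')[160:260,220:360]
cv2.imwrite('pics/a.png',cv2.resize(a,None,fx=5.5,fy=5.5,interpolation=cv2.INTER_CUBIC))
E
```

```text
(no output)
```

View pics/a.png

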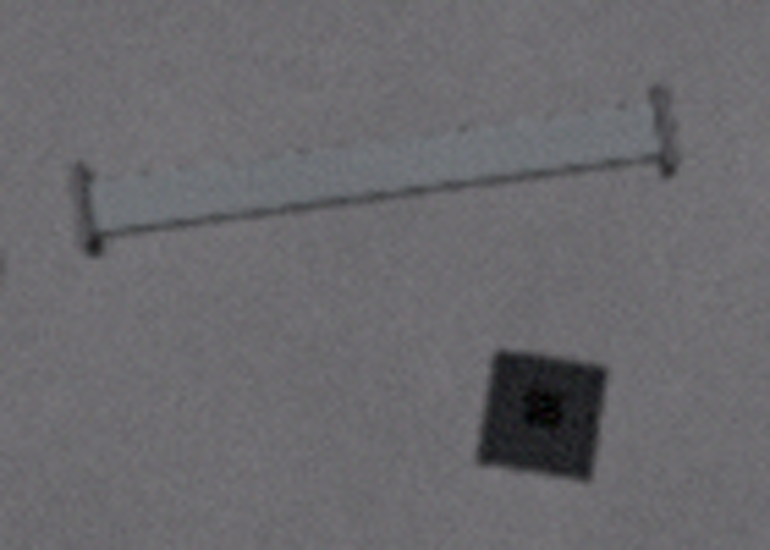

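View pics/b.png

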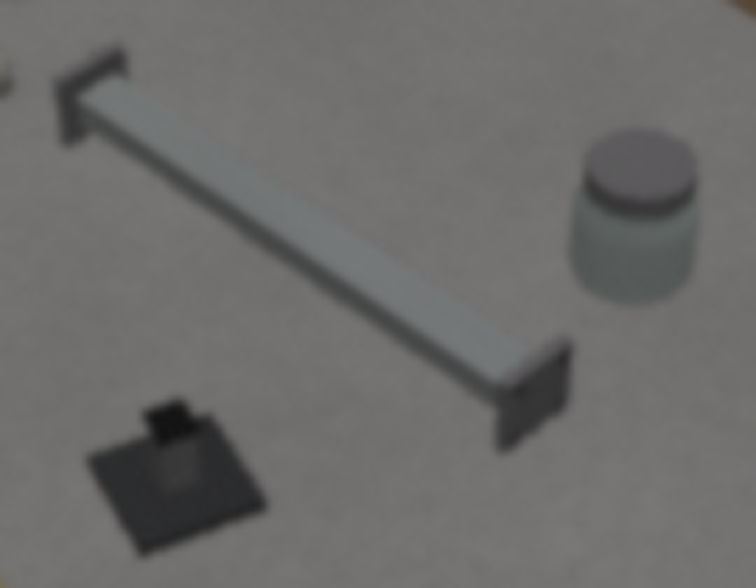

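The crops show the tube top from about (95,205) to (655,130) in the top crop, with the pad at (543,410). In the side crop the pad is at (170,422). Next step: colour masks and rays.

```bash
python3 - <<'E'
from h import *
for n,(u0,v0,u1,v1),pb in(("top",(220,170,360,215),(300,220,335,250)),("side",(255,140,360,225),(272,205,302,225))):
    p=np.load(f"pics/{n}0.npz")['p'].astype(float)
    g=cv2.GaussianBlur(p,(3,3),0); bl=(g[...,2]-g[...,0])
    sub=np.zeros(bl.shape);sub[v0:v1,u0:u1]=(bl[v0:v1,u0:u1]>np.median(bl)+6)&(g[v0:v1,u0:u1,2]>(100 if n=='top' else 95))
    sub=sub.astype(np.uint8)
    k,l,st,c=cv2.connectedComponentsWithStats(sub);i=1+np.argmax(st[1:,4]);m=l==i
    v,u=np.nonzero(m);X=onplane(n,np.c_[u,v],0.035)[:,:2].astype(np.float32)
    rr=cv2.minAreaRect(X);mu=X.mean(0);w,V=np.linalg.eigh(np.cov((X-mu).T));e=V[:,1]*np.sign(V[1,1]);s=(X-mu)@e;
    print(n,st[i],'mean',mu,'dir',e,'yaw',np.degrees(np.arctan2(e[1],e[0])),'len',np.ptp(s),'midpt',mu+e*(s.max()+s.min())/2,'rect',rr)
    gr=g.sum(2);q=gr[pb[1]:pb[3],pb[0]:pb[2]];print('pad min',q.min(),'plate med',np.median(q))
    t=q.min()+25;v,u=np.nonzero(q<t);print(len(u),onplane(n,[[u.mean()+pb[0],v.mean()+pb[1]]],.052), np.ptp(u),np.ptp(v))
    if n=='top':
        mm=(gr[215:255,300:340]<np.median(gr)-70).astype(np.uint8);v,u=np.nonzero(mm);X=onplane(n,np.c_[u+300,v+215],0.010)[:,:2].astype(np.float32);print('base',cv2.minAreaRect(X))
a=np.array
# hand-picked
f=lambda c:(a(c)+.5)/5.5-.5+[220,160]
gs=lambda c:(a(c)+.5)/5.6-.5+[255,140]
print('hand top',onplane('top',f([[97,178],[105,233],[650,105],[658,157]]),.035))
print('hand platetop',onplane('top',f([[82,168],[93,240],[660,92],[668,168]]),.05))
print('side platetop',onplane('side',gs([[57,85],[122,50],[505,388],[570,343]]),.05))
print('pad',onplane('top',f([[543,410]]),.052),onplane('side',gs([[172,420]]),.052))
print('base corners',onplane('top',f([[496,352],[606,367],[590,480],[480,463]]),.01))
print('side base',onplane('side',gs([[88,460],[210,418],[266,505],[140,553]]),.01))
for nm,uv,z in(('jar',(321,142),.075),('tumbler',(180,178),.095),('soap',(206,211),.024),('y1',(315,277),.05),('y2',(355,274),.05),('lotion',(458,176),.12),('brush',(434,207),.024)): print(nm,onplane('top',[uv],z))
E
```

```text
top [311 181  19   9  82] mean [ 0.6437405  -0.00443957] dir [-0.19337492  0.98112494] yaw 101.14980660089944 len 0.06130218399556489 midpt [ 0.64384798 -0.004985  ] rect ((0.6436223387718201, -0.004889324307441711), (0.02262144163250923, 0.06127769872546196), 10.276806831359863)
pad min 26.25 plate med 295.5
28 [[0.48134184 0.00456209 0.052     ]] 5 4
base ((0.4821183681488037, 0.004422452300786972), (0.07127491384744644, 0.07170987874269485), 80.06670379638672)
side [331 195  17  12  90] mean [ 0.64507127 -0.02632453] dir [-0.12342277  0.99235418] yaw 97.08968211417549 len 0.05197368811807275 midpt [ 0.6449506  -0.02535433] rect ((0.6452518105506897, -0.025335736572742462), (0.0209007877856493, 0.052072811871767044), 6.629589080810547)
pad min 60.375 plate med 318.8125
25 [[0.47995294 0.00173018 0.052     ]] 6 5
hand top [[ 0.62509004  0.2705519   0.035     ]
 [ 0.59156188  0.26522148  0.035     ]
 [ 0.66659354 -0.0625733   0.035     ]
 [ 0.6345085  -0.0667938   0.035     ]]
hand platetop [[ 0.62840895  0.27703419  0.05      ]
 [ 0.58495036  0.26977462  0.05      ]
 [ 0.67125465 -0
[... 255 characters left out ...]
457793 0.052     ]] [[0.48170416 0.00483164 0.052     ]]
base corners [[ 0.52026276  0.03213023  0.01      ]
 [ 0.51037404 -0.03428497  0.01      ]
 [ 0.44226493 -0.0235818   0.01      ]
 [ 0.4532852   0.04236865  0.01      ]]
side base [[ 0.45275251  0.04258445  0.01      ]
 [ 0.51860839  0.0296089   0.01      ]
 [ 0.50677152 -0.03674881  0.01      ]
 [ 0.43996369 -0.02515037  0.01      ]]
jar [[ 0.78143819 -0.00762384  0.075     ]]
tumbler [[0.66102495 0.44393137 0.095     ]]
soap [[0.56422018 0.37476874 0.024     ]]
y1 [[0.34433526 0.01679941 0.05      ]]
y2 [[ 0.35197776 -0.11101412  0.05      ]]
lotion [[ 0.65373528 -0.44014895  0.12      ]]
brush [[ 0.56946946 -0.38371593  0.024     ]]
```

```bash
python3 -m crank '{"linear":[[-0.022,0.0507,0],[-0.022,0.0507,0],[-0.022,0.0507,0],[-0.022,0.0507,0],[-0.022,0.0507,0],[-0.022,0.0507,0],[-0.022,0.0507,0],[-0.022,0.0507,0],[-0.022,0.0507,0],[-0.022,0.0507,0],[-0.022,0.0507,0],[0,0,0],[0,0,0],[0,0,0],[0,0,0],[0,0,0],[0,0,0],[0,0,0]],"twist":[0,0,0,0,0,0,0,0,0,0,0,10.5,10.5,10.5,10.5,10.5,10.5,0],"gripper":[0.06,0.06,0.06,0.06,0.06,0.06,0.06,0.06,0.06,0.06,0.06,0.06,0.06,0.06,0.06,0.06,0.06,0.06]}'
```

```text
time_s: 2.35
tool_pos: [0.6398, 0.0876, 0.2199]
ee_rot: [3.141, 0.015, 0.112]
ft_force: [-0.2, 0.1, 0.1]
gripper_width: 0.06
```

```bash
python3 -m crank '{"linear":[[-0.0102,-0.0151,0.02],[0,0,0.03],[0,0,0.03],[0,0,0.03],[0,0,0.03],[0,0,0]],"twist":[-1,0,0,0,0,0],"gripper":[0.06,0.06,0.06,0.06,0.06,0.06]}'; python3 - <<'E'
from h import *
p,d=read_camera('top');cv2.imwrite('pics/t1.png',cv2.resize(p[130:260,220:360,::-1],None,fx=3,fy=3,interpolation=2))
q,d=read_camera('side');
c=cv2.resize(q[120:245,250:390,::-1],None,fx=3.4,fy=3.4,interpolation=2)
a=cv2.resize(p[150:240,220:360,::-1],None,fx=476/140,fy=476/140,interpolation=2)
cv2.imwrite('pics/c1.png',np.vstack([a,c])[:600] if 0 else np.hstack([cv2.resize(a,(400,257)),cv2.resize(c,(400,257*1))]))
E
```

```text
time_s: 3.1
tool_pos: [0.625, 0.1016, 0.0755]
ee_rot: [3.141, 0.016, 0.15]
ft_force: [-0.1, 0.4, 0.1]
gripper_width: 0.0596
```

View pics/c1.png

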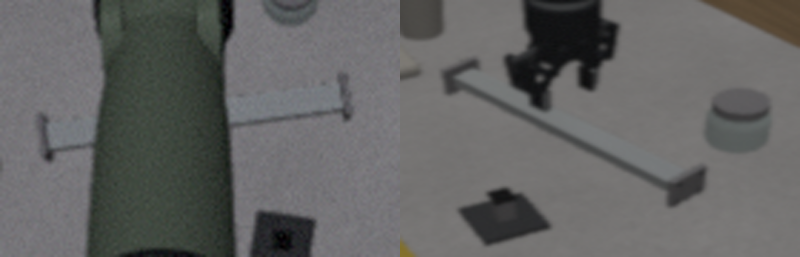

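The side view shows the fingers straddling the tube near its middle. I'll descend and grip.

```bash
python3 -m crank '{"linear":[[0.004,0,0.02],[0,0,0.02],[0,0,0.015],[0,0,0.009],[0,0,0],[0,0,0],[0,0,0],[0,0,0],[0,0,0],[0,0,0],[0,0,0]],"twist":[1.2,0,0,0,0,0,0,0,0,0,0],"gripper":[0.06,0.06,0.06,0.06,0.06,0.04,0.03,0.025,0.025,0.025,0.025]}'; python3 -c "
from h import *
s=readout.get_state();print(s['ft_force'],s['torque'],s['tool_pos'],s['ee_rot'])"
```

```text
time_s: 4.58
tool_pos: [0.6335, 0.1023, 0.0154]
ee_rot: [3.14, 0.006, 0.127]
ft_force: [-0.5, -0.6, -1.8]
gripper_width: 0.0309
[-0.51831824 -0.61899106 -1.75092988] [-0.03013353  0.20222827  0.03772095] [0.6335274  0.1022634  0.01535154] [3.13976137 0.00566704 0.12743892]
```

```bash
python3 -m crank '{"linear":[[0,0,0],[0,0,0],[0,0,0.004],[0,0,0.003],[0,0,0],[0,0,0],[0,0,0],[0,0,0],[0,0,0],[0,0,0]],"twist":[0,0,0,0,0,0,0,0,0,0],"gripper":[0.05,0.05,0.05,0.05,0.05,0.03,0.025,0.025,0.025,0.025]}'; python3 -c "
from h import *
s=readout.get_state();print(s['ft_force'],s['torque'],s['tool_pos'],s['ee_rot'])"
```

```text
time_s: 5.82
tool_pos: [0.6351, 0.1023, 0.0094]
ee_rot: [3.139, 0.002, 0.127]
ft_force: [-1.2, 0.1, 1.2]
gripper_width: 0.0313
[-1.24686231  0.11214261  1.18325127] [-0.00169009  0.06751992  0.04224088] [0.63512864 0.10229307 0.00944949] [3.13941049e+00 2.44684859e-03 1.27478972e-01]
```

Now a gentle lift of about 5 mm, then I'll read the force and moment.

```bash
cat > rd.py <<'E'
from h import *
F=[];T=[]
for i in range(4):
    p,d=read_camera('side');s=readout.get_state();F.append(s['ft_force']);T.append(s['torque'])
print('F',np.mean(F,0),'T',np.mean(T,0),'std',np.std(T,0),s['tool_pos'],s['ee_rot'],s['time_s'],s['gripper_width'])
cv2.imwrite('pics/last.png',cv2.resize(p[140:245,250:390,::-1],None,fx=5,fy=5,interpolation=2))
np.save('pics/last.npy',p)
E
python3 -m crank '{"linear":[[0,0,-0.002],[0,0,-0.002],[0,0,-0.002],[0,0,0]],"twist":[0,0,0,0],"gripper":[0.025,0.025,0.025,0.025]}'; python3 rd.py
```

```text
time_s: 6.32
tool_pos: [0.6325, 0.1019, 0.0127]
ee_rot: [3.139, 0.008, 0.127]
ft_force: [-0.1, 0.1, -6.5]
gripper_width: 0.031
F [-0.05086605  0.1051517  -6.41549178] T [-0.23892508 -0.03158895  0.01521357] std [0.00907143 0.02311859 0.02324912] [0.63258202 0.1019147  0.01282917] [3.13899723 0.0079857  0.12722774] 6.525 0.030902725246059193
```

View pics/last.png

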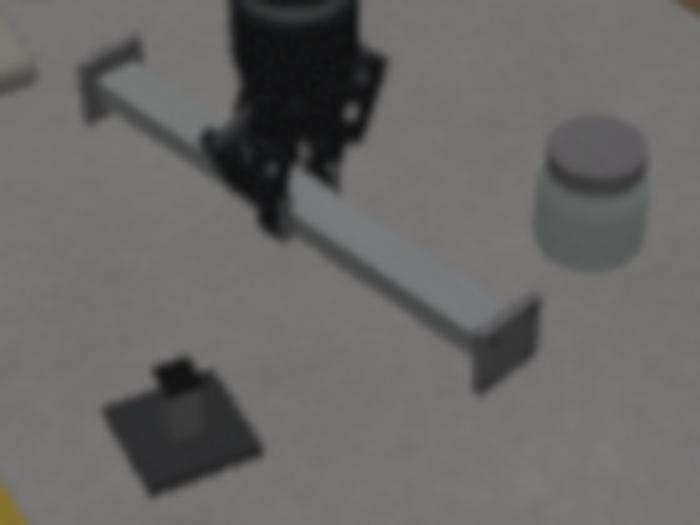

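The rail is off or nearly off the counter at −6.4 N. The moment of −0.24 N·m puts the balance point about 37 mm toward +y. I'll set it down, shift 37 mm and retry.

```bash
python3 -m crank '{"linear":[[0,0,0.002],[0,0,0.0015],[0,0,0],[0,0,0],[0,0,0],[0,-0.015,0],[0,-0.015,0],[0,-0.007,0],[0,0,0]],"twist":[0,0,0,0,0,0,0,0,0],"gripper":[0.025,0.025,0.045,0.05,0.05,0.05,0.05,0.05,0.05]}'; python3 rd.py
```

```text
time_s: 7.65
tool_pos: [0.6308, 0.1428, 0.0126]
ee_rot: [3.14, 0.001, 0.129]
ft_force: [0.3, 0.6, 0.2]
gripper_width: 0.05
F [-0.01895522  0.00212773  0.18033599] T [ 0.01211331  0.01526964 -0.00468398] std [0.03099365 0.02302143 0.02191782] [0.63111425 0.14145007 0.01259819] [3.13991862e+00 4.68492336e-04 1.26781157e-01] 7.85 0.0501972847088649
```

```bash
python3 -m crank '{"linear":[[0,0,0.004],[0,0,0],[0,0,0],[0,0,0],[0,0,0],[0,0,0],[0,0,0],[0,0,-0.002],[0,0,-0.002],[0,0,-0.002],[0,0,-0.001],[0,0,0]],"twist":[0,0,0,0,0,0,0,0,0,0,0,0],"gripper":[0.05,0.035,0.025,0.025,0.025,0.025,0.025,0.025,0.025,0.025,0.025,0.025]}'; python3 rd.py
```

```text
time_s: 9.35
tool_pos: [0.6274, 0.1399, 0.0123]
ee_rot: [3.14, 0.009, 0.125]
ft_force: [-0.3, 1.5, -7.2]
gripper_width: 0.0313
F [ 0.22330943 -0.10588729 -6.73167626] T [0.02759497 0.00382247 0.02100955] std [0.01450387 0.01375735 0.01792136] [0.62741724 0.13989511 0.01230603] [3.14022234 0.00867775 0.12492772] 9.55 0.03122106715067442
```

View pics/last.png

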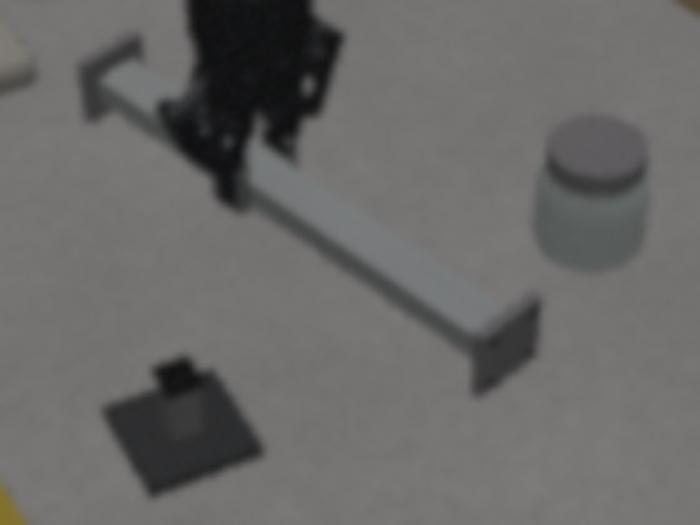

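The moment is near zero, so this is the balance point to within about 3 mm. I'll lift it level and take a longer average in the air.

```bash
sed -i 's/range(4)/range(int(__import__("sys").argv[1]) if len(__import__("sys").argv)>1 else 4)/' rd.py; python3 -m crank '{"linear":[[0,0,-0.006],[0,0,-0.01],[0,0,-0.01],[0,0,-0.01],[0,0,-0.01],[0,0,-0.01],[0,0,-0.01],[0,0,-0.008],[0,0,-0.003],[0,0,0],[0,0,0]],"twist":[0,0,0,0,0,0,0,0,0,0,0],"gripper":[0.025,0.025,0.025,0.025,0.025,0.025,0.025,0.025,0.025,0.025,0.025]}'; python3 rd.py 20
```

```text
time_s: 10.92
tool_pos: [0.6284, 0.1401, 0.0957]
ee_rot: [3.14, 0.007, 0.125]
ft_force: [0.4, -0.1, -6.5]
gripper_width: 0.0309
F [-0.06800457  0.07768238 -6.44009448] T [ 0.01704795 -0.00835227 -0.00234807] std [0.03439039 0.03004771 0.02919084] [0.62867568 0.14018679 0.09613959] [3.14014453 0.00660031 0.1249951 ] 11.925 0.030903229067544023
```

View pics/last.png

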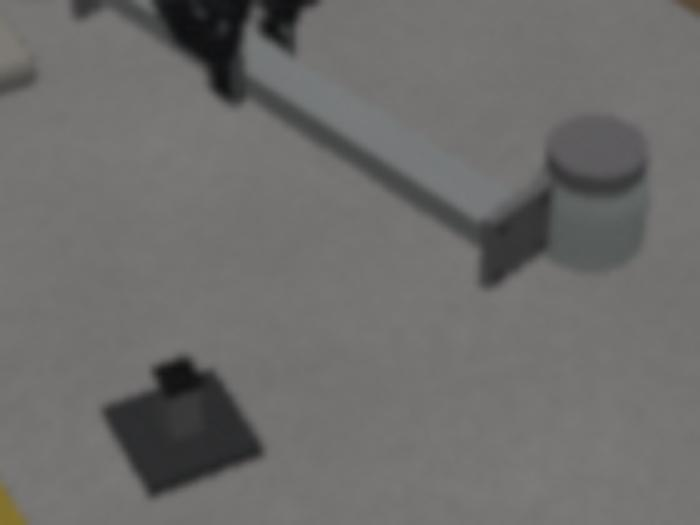

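The rail hangs level; its −y plate is at crop (483–550, 185–290). Before the transfer I'll check the camera-to-robot offset.

```bash
python3 - <<'E'
from h import *
p,_=read_camera('top');cv2.imwrite('pics/t2.png',cv2.resize(p[150:250,220:360,::-1],None,fx=5.5,fy=5.5,interpolation=2))
gs=lambda c:(np.array(c)+.5)/5-.5+[250,140]
zc=.0961+.0155
print('z tube assumed',zc)
for z in(zc+.025,zc+.022):print(z,onplane('side',gs([[483,232],[550,185]]),z))
print(onplane('side',gs([[487,288]]),zc-.025))
e=np.array([-.1247,.9922]);n=np.array([.9922,.1247]);T=np.array([.6287,.1402])
for s in(-.025,.025):print('pred',T-e*(.2175)+s*n)
E
```

```text
z tube assumed 0.1116
0.1366 [[ 0.6252188  -0.07645802  0.1366    ]
 [ 0.67828306 -0.06925826  0.1366    ]]
0.1336 [[ 0.62749478 -0.07396927  0.1336    ]
 [ 0.68079163 -0.06673795  0.1336    ]]
[[ 0.63535919 -0.07139006  0.0866    ]]
pred [ 0.63101725 -0.078721  ]
pred [ 0.68062725 -0.072486  ]
```

View pics/t2.png

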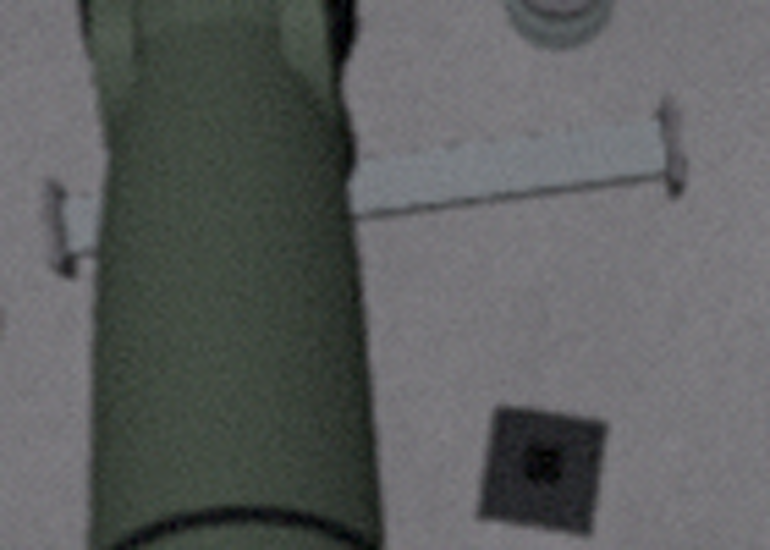

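```bash
python3 - <<'E'
from h import *
f=lambda c:(np.array(c)+.5)/5.5-.5+[220,150]
X=onplane('top',f([[53,183],[67,262],[665,103],[676,190]]),.1366);print(X,X.mean(0))
e=np.array([-.1247,.9922]);T=np.array([.6287,.1402]);print('pred mid',T-e*.0385)
d=np.array([.4835,.0055])-T;y=.125
print('tool delta',d@[np.cos(y),np.sin(y)],d@[np.sin(y),-np.cos(y)])
E
```

```text
[[ 0.63474524  0.27850014  0.1366    ]
 [ 0.58965687  0.26980939  0.1366    ]
 [ 0.67746838 -0.06601256  0.1366    ]
 [ 0.62721729 -0.0712015   0.1366    ]] [0.63227194 0.10277387 0.1366    ]
pred mid [0.63350095 0.1020003 ]
tool delta -0.1608607878686888 0.11554625448825553
```

```bash
python3 -m crank '{"linear":[[-0.007,0.005,0],[-0.012,0.0085,0],[-0.016,0.0115,0],[-0.016,0.0115,0],[-0.016,0.0115,0],[-0.016,0.0115,0],[-0.016,0.0115,0],[-0.016,0.0115,0],[-0.016,0.0115,0],[-0.015,0.011,0],[-0.01,0.0075,0],[-0.005,0.0035,0],[0,0,0],[0,0,0]],"twist":[0,0,0,0,0,0,0,0,0,0,0,0,0,0],"gripper":[0.025,0.025,0.025,0.025,0.025,0.025,0.025,0.025,0.025,0.025,0.025,0.025,0.025,0.025]}'; python3 rd.py 10
```

```text
time_s: 13.72
tool_pos: [0.4754, -0.0022, 0.0998]
ee_rot: [3.138, 0.003, 0.123]
ft_force: [0.4, 0.4, -6.2]
gripper_width: 0.031
F [-0.02063127  0.41512116 -6.49371015] T [ 0.03371213 -0.00471796  0.0003507 ] std [0.03516343 0.02675877 0.02950155] [ 0.47481649 -0.00227758  0.09956385] [3.13754603 0.00413344 0.1233436 ] 14.225 0.030778898192249417
```

```bash
python3 -m crank '{"linear":[[0.005,-0.005,0],[0.004,-0.0035,0],[0,0,0],[0,0,0.01],[0,0,0.01],[0,0,0.01],[0,0,0.006],[0,0,0],[0,0,0]],"twist":[0,0,0,0,0,0,0,0,0],"gripper":[0.025,0.025,0.025,0.025,0.025,0.025,0.025,0.025,0.025]}'; python3 rd.py 6
```

```text
time_s: 15.35
tool_pos: [0.4825, 0.0078, 0.0601]
ee_rot: [3.138, 0.006, 0.123]
ft_force: [0.3, 0.2, -6.5]
gripper_width: 0.0308
F [ 0.03357465  0.05936388 -6.46241845] T [ 0.033531   -0.00757649 -0.00257204] std [0.02763156 0.02842561 0.03181531] [0.48265089 0.00786303 0.06029532] [3.13787709 0.00524551 0.12334072] 15.65 0.0311302637112822
```

View pics/last.png

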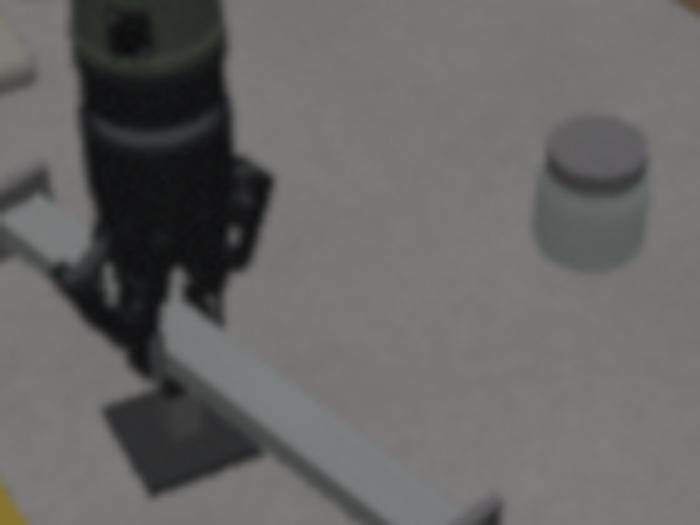

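It's over the pad. I'll lower it slowly until the force unloads.

```bash
python3 -m crank '{"linear":[[0,0,0.004],[0,0,0.004],[0,0,0.002],[0,0,0.002],[0,0,0]],"twist":[0,0,0,0,0],"gripper":[0.025,0.025,0.025,0.025,0.025]}'; python3 rd.py 2
```

```text
time_s: 16.27
tool_pos: [0.4826, 0.0078, 0.0475]
ee_rot: [3.138, 0.005, 0.123]
ft_force: [0.1, -0.7, -7.4]
gripper_width: 0.0307
F [-0.07249219 -0.07455067 -6.64181313] T [ 0.00957715 -0.01768149 -0.02679018] std [0.0376183  0.01653661 0.00336195] [0.4828197  0.00778824 0.04768676] [3.13774671 0.00473572 0.12335257] 16.375 0.03097958715544717
```

```bash
python3 -m crank '{"linear":[[0,0,0.0015],[0,0,0.001],[0,0,0]],"twist":[0,0,0],"gripper":[0.025,0.025,0.025]}'; python3 rd.py 2
```

```text
time_s: 16.75
tool_pos: [0.483, 0.0078, 0.0453]
ee_rot: [3.138, 0.004, 0.123]
ft_force: [-0.3, 0.1, -6.0]
gripper_width: 0.0309
F [-0.42131696  0.70206472 -4.97885319] T [ 0.03106847  0.04314103 -0.03204172] std [0.00708819 0.04176514 0.0028171 ] [0.48298626 0.00772951 0.04531305] [3.13754717 0.00433759 0.12335213] 16.85 0.031113457576915856
```

Contact is just beginning. I'll lower about 1 mm more.

```bash
python3 -m crank '{"linear":[[0,0,0.001],[0,0,0.0005],[0,0,0]],"twist":[0,0,0],"gripper":[0.025,0.025,0.025]}'; python3 rd.py 3
```

```text
time_s: 17.23
tool_pos: [0.483, 0.0078, 0.0453]
ee_rot: [3.137, 0.004, 0.123]
ft_force: [-0.8, -0.2, -5.9]
gripper_width: 0.0311
F [-1.61371362  0.44100528 -1.07485259] T [0.07293958 0.35910627 0.03377992] std [0.03201275 0.01476871 0.03892267] [0.4829746  0.00774703 0.04526803] [3.13734026 0.00392016 0.12344988] 17.375 0.030543965037605272
```

Almost unloaded. Now open slightly and check whether it stays level.

```bash
python3 -m crank '{"linear":[[0,0,0.0005],[0,0,0],[0,0,0],[0,0,0],[0,0,0]],"twist":[0,0,0,0,0],"gripper":[0.025,0.025,0.033,0.036,0.037]}'; python3 rd.py 1; python3 -m crank '{"linear":[[0,0,0],[0,0,0]],"twist":[0,0],"gripper":[0.037,0.037]}';cp pics/last.npy pics/l1.npy; python3 rd.py 1; python3 - <<'E'
import cv2,numpy as np
a,b=np.load('pics/l1.npy'),np.load('pics/last.npy')
c=lambda p:cv2.resize(p[140:280,235:375,::-1],(400,400),interpolation=2)
cv2.imwrite('pics/two.png',np.hstack([c(a),c(b)])); print(np.abs(a.astype(int)-b)[140:280,235:375].mean())
E
```

```text
time_s: 18.0
tool_pos: [0.4852, 0.0074, 0.0459]
ee_rot: [3.136, 0.0, 0.123]
ft_force: [-0.7, -0.3, 0.6]
gripper_width: 0.0368
F [ 0.24979828 -0.16476062 -0.31939303] T [ 0.0003229  -0.00739625 -0.04253502] std [0. 0. 0.] [0.48519219 0.00744057 0.04587779] [3.13625578e+00 3.66159818e-05 1.23398202e-01] 18.05 0.03664321575385669
time_s: 18.3
tool_pos: [0.4856, 0.0073, 0.046]
ee_rot: [3.136, -0.001, 0.123]
ft_force: [0.7, 0.6, -0.6]
gripper_width: 0.0372
F [0.28657059 0.22028471 0.28400117] T [ 0.01899227  0.00322477 -0.01517116] std [0. 0. 0.] [0.48554125 0.00740295 0.04598157] [ 3.13612572e+00 -5.17531076e-04  1.23447934e-01] 18.35 0.03690505047589207
0.5103401360544217
```

View pics/two.png

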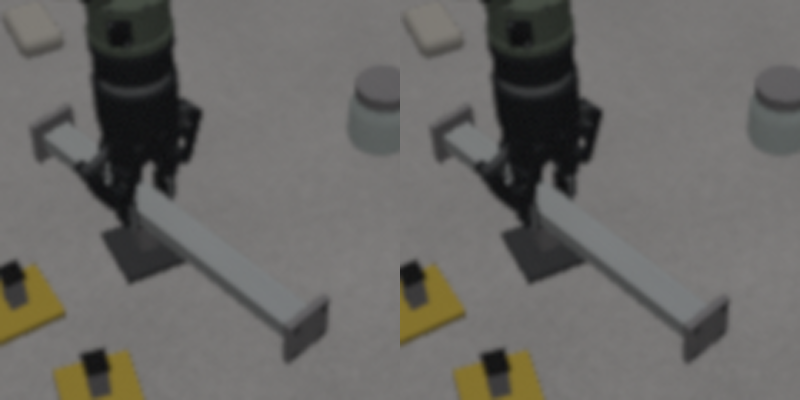

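Released: both frames are identical and the forces are zero. I'll open wider and withdraw straight up.

```bash
python3 -m crank '{"linear":[[0,0,0],[0,0,0],[0,0,-0.005],[0,0,-0.01],[0,0,-0.015],[0,0,-0.02],[0,0,-0.03],[0,0,-0.03],[0,0,-0.03],[0,0,-0.02],[0,0,0],[0,0,0],[0,0,0],[0,0,0]],"twist":[0,0,0,0,0,0,0,0,0,0,0,0,0,0],"gripper":[0.045,0.055,0.06,0.06,0.06,0.06,0.06,0.06,0.06,0.06,0.06,0.06,0.06,0.06]}'; cp pics/last.npy pics/l1.npy; python3 rd.py 2; python3 - <<'E'
from h import *
a=np.load('pics/l1.npy');b=np.load('pics/last.npy');t,_=read_camera('top')
c=lambda p:cv2.resize(p[140:280,235:375,::-1],(400,400),interpolation=2)
cv2.imwrite('pics/fin.png',np.hstack([c(b),cv2.resize(t[150:290,220:360,::-1],(400,400),interpolation=2)]))
R=np.s_[215:270,300:355];print('diff',np.abs(a.astype(int)-b)[R].mean())
t0=np.load('pics/top0.npz')['p']
for nm,(u,v) in dict(jar=(321,147),tumbler=(180,184),soap=(206,211),lotion=(454,180),brush=(434,207)).items():
    w=np.s_[v-15:v+15,u-15:u+15];print(nm,np.abs(t.astype(int)-t0)[w].mean())
E
```

```text
time_s: 20.1
tool_pos: [0.4841, 0.0085, 0.2146]
ee_rot: [3.136, -0.001, 0.123]
ft_force: [0.5, 0.4, 0.4]
gripper_width: 0.0601
F [-0.1774839  -0.24929936  0.23340219] T [0.03631233 0.00494618 0.0097776 ] std [0.02042981 0.02615775 0.00913567] [0.48417818 0.0084434  0.21467721] [ 3.13581907e+00 -1.50669055e-03  1.23431185e-01] 20.2 0.060285769054246936
diff 2.0009917355371902
jar 4.269259259259259
tumbler 4.114444444444445
soap 4.497407407407407
lotion 4.37037037037037
brush 4.326666666666667
```

View pics/fin.png

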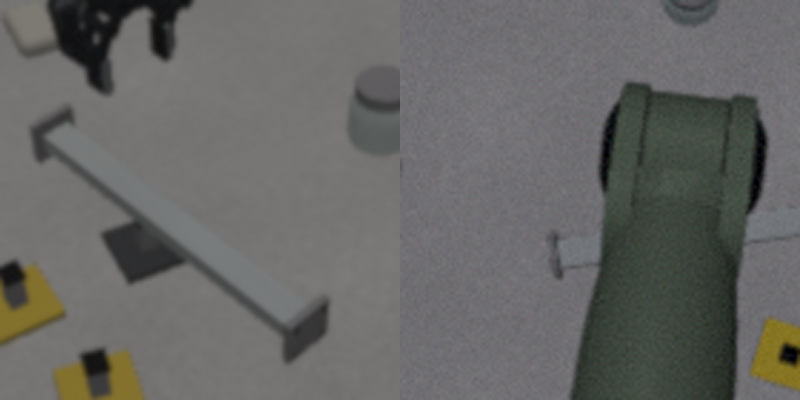

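```bash
python3 - <<'E'
from h import *
b=np.load('pics/last.npy').astype(int);p,_=read_camera('side');print(np.abs(p.astype(int)-b)[215:270,300:355].mean(), np.abs(p.astype(int)-b)[300:360,100:160].mean())
print(bot.sign_off())
E
```

```text
0.34402203856749314 0.49833333333333335
the job is handed in; nothing more can be done
None
```

The rail is lying level and balanced on the grey one-post rest. Both plates are clear of the counter and the gripper was well above it. I handed the job in at about 20 s of the 67 s allowed.

- **Finding the balance point:** I tried two low lifts of about 4 mm. At mid-rail the wrist moment put the balance point about 37 mm toward the robot's left. At the second point, 38 mm further along, the moment was close to zero. Averaged readings in the air left an offset of about 3–4 mm, which I allowed for when placing it.
- **Placing it:** I lifted the rail level, carried it over the pad, lowered it until the weight came off the gripper, opened slightly, and then backed away.
- **Rail at rest:** After release the wrist force was near zero. Two side pictures taken during the release, about 0.3 s apart, matched, and the last two, after backing away, did too.
- **One disagreement:** the side picture changed slightly between release and full withdrawal (mean difference 2.0, against about 0.5 for noise). The rail looked the same in both, so I took it as shadow or a tiny settling, but I didn't confirm that.
- **Other objects:** The top-view areas around the soap, brush, tumbler, lotion and jar all changed by the same small amount (4.1–4.5), which I read as image noise. I had no reference area for comparison, and I measured no positions.

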